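# Hang a coated test panel at the measuring mark and take a film-thickness reading

### The arm

A 6-joint arm with a two-finger parallel gripper is mounted at the origin on a cart in front of the work surface, level with it; the furniture and walls round the work are solid. World frame = base frame: x ahead of the robot, y to its left, z up, the work surface at z = 0. Lengths are in m, angles in rad, forces in N, time in s.
With the tool pointing down it reaches from about 0.425 to 0.95 m from the base axis. Payload 3.5 kg.
Tool frame: the origin (TCP) lies midway between the tips of the shut fingers; the grasp point (between the pads) lies 19 mm behind it (ctrl.hold_point_z is the distance from the TCP to the grasp point, in m); z points along the fingers, y is the line along which they close (so a half turn about z gives the same grasp; the last joint's range is limited). The gripper opens to 85 mm and grips with 20 to 120 N. Pads are 22 mm wide; open, the fingers measure 114 mm over their backs; the gripper's body (76 mm by 85 mm) begins 54 mm behind the grasp point. The pads swing forward as they close: fully open they stand 13 mm farther back than shut.
Start: joints at [-1.5, 0.286, 1.577, -0, 1.279, -0.15], TCP at [0.148, -0.659, 0.194] pointing down, gripper open.
Joint ranges: [-2.77, 2.77], [-0.9, 2.22], [0.21, 2.48], [-1.53, 4.67], [0.24, 2.81], [-2.84, 2.84]. Speed limits (rad/s): [2.79, 2.79, 3.14, 3.14, 3.14, 3.14].

### API

Orientations are given as a unit quaternion [x, y, z, w].
In Python, from plant import readout, cams, sign_off, ctrl gives the robot as it stands. The module is installed in compiled form; this text tells all that it offers.
- The arm moves only by the tool step_arm, never from a script. Its argument "increments" is a list of rows, each a list of 2 entries, a list of its own where there are three numbers: the shift along the world's x, y, z in mm, then the turn, a rotation vector about the world's x, y, z in rad. In form: [[[x, y, z], [rx, ry, rz]], ...]. A call has 1 to 8 rows; each row shifts and turns the commanded pose from where the row before left it; what a row does not reach is not made up. A row lasts 1/12 s, in which the tool goes at most 41.7 mm and 7.16 degrees, less where a joint would pass 70% of its speed; a pose out of reach is approached as far as the arm can. A call is refused whole if a number of a shift passes 41.7 or a number of a turn 0.125, either way. A call with a gripper value outside its range is refused whole. "fingers" is the opening, from -1 (shut) to 1 (fully open), set as the call begins (left out, the last holds). The fingers move at their own pace and stop on an object; "grip_force" is the grip in N (left out, the last holds). Time passes only in rows, so rows that do not move let the fingers close. It gives the time, the measured TCP pose, the force, the opening and the grip force at its end, in the units of the state.
- readout.get_state(): the state, without advancing time (a new reading comes with each control period).
- cams.read_camera(name): name is "scene" or "top" or "wrist"; returns the picture (384x512x3 uint8, red, green, blue); there is no depth.
- cams.get_calibration(name): a dict with "fx", "fy", "cx", "cy" (pixels), "distortion" ([k1, k2, p1, p2, k3] as OpenCV has them; the pictures are not rectified), "eye" and "rotation" of the camera in the world; the wrist camera has in their place "T_tool_cam" (4x4, takes a point from camera to tool coordinates, whose origin is the TCP and whose axes are the flange's). Camera axes: x right, y up, looking along -z (the intrinsics and any distortion apply to the point x, -y, -z); pixel columns grow to the right and rows downward; lengths in m; the calibration is good to about 2 mm. A picture is of the moment at which its call begins: read the wrist's pose just before it. get_calibration takes no time and is no camera call.
- sign_off(): hands the job in; it is judged then, once.
The state is a dict: "time": time; "qpos": joint angles; "dq": joint speeds; "joint_efforts": joint torques, N m; "eef_pos": TCP position; "tcp_rot": TCP orientation; "contact_force": force on the tool from outside, world axes, zero at the start; "wrist_torque": the same for the moment, N m; "opening": opening from 0.0 (shut) to 1.0 (fully open); "finger_force": force on a finger pad.
Only numpy, scipy, OpenCV 4.12 (cv2) and the standard library are available. Lean on these libraries where they do the work, as an engineer would, in place of code of your own. Each camera call takes 0.05 s, during which the arm holds its last target. There are 200 camera calls.

### The job

Take the test panel with the hanger out of the white rack, hook it over the stand's rail at the open end, slide it along under the keeper until it is centred on the scribed mark, and let go of it. Then pick up the coating gauge and press its sprung probe gently against the middle of the ring on the panel, gauge level and square to the panel, with the probe sleeve about half way in. Finish while still holding the gauge there, and leave the other things alone.

Things in the scene. Friction and masses are not known exactly. Their poses are not given: they have to be found in the camera images.
- panel: loose grey test panel with a hanger on top, 76 wide (y) x 110 tall (z) x 3 thick (x), about 0.22 kg, upright in one of the rack's slots, front to -x; origin: middle of its bottom edge. The hanger's hook, 40 wide, reaches back to +x: flat underside at z = 110, 17 clear to a flared lip (25 at the mouth) that hangs down to z = 97 and ends at x = 29
- panel_grip (a point): point in the panel's black grip block, 147 mm above the panel's origin. The block is 10 (x) x 26 (y) x 32 (z), from 122 to 154 above the origin. Take it from above across the 26 mm, fingertips at least 125 above the panel's origin: then they pass 3 mm over the keeper while the hung panel slides under it
- panel_spot (a point): centre of the black ring (24 mm across) printed on the panel's front face, 65 mm above the panel's bottom edge, midway across
- stand: fixed inspection stand, base 110 (x) x 270 (y) x 12 mm; origin under its middle, front to -x. Upright aluminium backing plate, y = -108 to 108, z = 12 to 128, front face at x = -5.5. A panel hung on the rail hangs in front of this plate with its origin at x = -7 to -14, z = 35
- rail_mid (a point): middle of the stand's round steel rail, 10 mm diameter, along the stand's y, 140 mm above its origin, between posts at y = -120 and 120 (post tops at z = 152). The rail is open from above at y below 20 (robot's right): hook on there, panel centred at about y = -50, lowered from at least 20 mm above its hung height
- keeper_mark (a point): front end of the black line scribed across the keeper tongue, stand frame x 3, y 55, z 157. The tongue lies over the rail at y = 27 to 83, x = 3 to 40, z = 153 to 157: a hanger gets under it only by sliding along the rail to +y, its hook top passing 5 mm below. The hung panel's centre line must stand at the mark's y
- gauge: loose hand-held coating thickness gauge lying on its back on the desk, 95 long (x, -51 to 44) x 54 wide (y) x 27 high (z), 0.2 kg; origin under its middle, probe nose to +x. Grip it from above across the 54 mm width, best near x = -15
- gauge_tip (a point): middle of the probe sleeve's front end: a steel sleeve of 11 mm diameter that sticks out of the gauge's +x end, its axis 13 mm above the gauge's underside; tip at x = 64 in the gauge's frame while not pressed
- gauge_probe (a joint): how far the probe sleeve is pushed into the gauge, 0 (out) to 0.008 m (bottomed); spring 0.7 N per mm on top of 1 N of preload
- rack: fixed white slotted rack for test panels, 118 (x) x 104 (y) x 60 high; origin under its middle; its three slots, 5.5 mm wide, stand at x = -32, 0 and 32 and hold panels by their side edges, bottom edges 8 above the desk. Lift a panel 60 mm to clear it
- bare_panel_1: loose bare steel panel without hanger, 76 x 110 x 3, standing in another slot of the rack; to be left alone
- bare_panel_2: the other loose bare steel panel in the rack; to be left alone
- tape_masking: roll of masking tape, 98 across x 24 high, to be left alone
- dropper_bottle: brown dropper bottle, 34 across x 103 high, to be left alone
- weight_1: brass weight, 32 across x 46 high, to be left alone
- weight_2: brass weight, 26 across x 36 high, to be left alone

How it is judged:
On the way, in this order (a step that is already met when the one before it is completed fails the run):
1. the panel hangs on the rail, centred on the mark under the keeper, and is let go (z of panel in the frame of stand between 0.03 and 0.04 m and y of panel in the frame of stand between 0.048 and 0.062 m and x of panel in the frame of stand between -0.02 and 0 m and contact force between each of the arm, the fingers and panel below 0.3 N and linear speed of panel below 0.03 m/s), for 0.2 s.
2. the gauge is picked up (height (world z) of gauge above 0.03 m and contact force between the fingers and gauge above 1 N), for 0.2 s.
At the end, for the whole second after the job is handed in: The let-go panel hangs upright on the rail within 7 mm of the mark; the gauge, held by the fingers alone and still, has its probe tip within 6.5 mm of the ring's centre, level and square to the panel within 0.1 rad, sleeve in 1.5 to 6.5 mm, contact force 1 to 9 N (z of panel in the frame of stand between 0.03 and 0.04 m and y of panel in the frame of stand between 0.048 and 0.062 m and x of panel in the frame of stand between -0.02 and 0 m and angle between each of panel, gauge's own z axis and vertical below 0.1 rad and contact force between each of the arm, the fingers and panel below 0.3 N and distance between gauge_tip and panel_spot below 0.0065 m and angle between the x axis of gauge and the x axis of panel, either way round below 0.1 rad and value of joint gauge_probe between 0.0015 and 0.0065 m and contact force between gauge and panel between 1 and 9 N and contact force between the fingers and gauge above 1 N and contact force between gauge and stand below 0.3 N and linear speed of gauge below 0.02 m/s); the arm keeps its last pose, push and grip.
It fails at once if the probe or gauge is rammed against the panel (over 25 N) (contact force between gauge and panel above 25 N).
It fails at once if a bare panel is disturbed (distance of any of bare_panel_1, bare_panel_2 from where it was at the start of the episode above 0.02 m).
It fails at once if a bystander is knocked about (distance of any of tape_masking, dropper_bottle, weight_1, weight_2 from where it was at the start of the episode above 0.02 m).
It also fails if it takes over 58 s, if anything falls off the work surface, if the arm or the gripper's body presses on something with over 40 N, if the wrist force passes 120 N, or if a joint passes its speed limit or range.

## Working session

There is one attempt and no reset: what is moved stays moved. The work goes in short steps, Python scripts to look and compute and a tool call to move; the robot and the scene stay as the last step left them, time stands still between calls to the robot, and variables do not carry over. Pictures are saved under pics/ and viewed, at most 10 in all, crops included, and the job is handed in when it is done.

Besides the shell and the picture viewer there is one more tool, called after "Emit:" as a command line: name --argument value ..., lists and objects as JSON in quotes. step_arm: Moves the arm, as the interface text tells. Its arguments: {"type":"object","properties":{"increments":{"type":"array","items":{"type":"array"}},"fingers":{"type":"number"},"grip_force":{"type":"number"}},"required":["increments"]}

```bash
mkdir -p pics; cat > h.py <<'E'
import numpy as np, cv2
from plant import readout, cams, sign_off, ctrl
from scipy.spatial.transform import Rotation as R
def shot(n,f):
    s=readout.get_state(); im=cams.read_camera(n); cv2.imwrite(f'pics/{f}.png',im[:,:,::-1]); return s,im
def cam(n,s=None):
    c=cams.get_calibration(n); K=np.array([[c['fx'],0,c['cx']],[0,c['fy'],c['cy']],[0,0,1.]]); D=np.array(c['distortion'],float)
    if 'T_tool_cam' in c:
        T=np.eye(4);T[:3,:3]=R.from_quat(s['tcp_rot']).as_matrix();T[:3,3]=s['eef_pos'];T=T@np.array(c['T_tool_cam']);return K,D,T[:3,3],T[:3,:3]
    r=np.array(c['rotation'],float); 
    if r.shape!=(3,3): r=R.from_quat(r).as_matrix()
    return K,D,np.array(c['eye'],float),r
def ray(C,px):
    K,D,e,r=C; p=cv2.undistortPoints(np.array(px,float).reshape(-1,1,2),K,D)[:,0]
    return e,(r@np.c_[p[:,0],-p[:,1],-np.ones(len(p))].T).T
def onplane(C,px,v,ax=2):
    e,d=ray(C,px); return e+d*((v-e[ax])/d[:,ax])[:,None]
def proj(C,P):
    K,D,e,r=C; q=(np.atleast_2d(P)-e)@r; q=q*[1,-1,-1]; return cv2.projectPoints(q.reshape(-1,1,3),np.zeros(3),np.zeros(3),K,D)[0][:,0]
def tri(*obs):
    A=0;b=0
    for C,p in obs:
        e,d=ray(C,[p]); d=d[0]/np.linalg.norm(d[0]); M=np.eye(3)-np.outer(d,d); A=A+M; b=b+M@e
    x=np.linalg.solve(A,b); return x
E
python3 - <<'E'
from h import *
for n in('scene','top'):
    s,im=shot(n,n+'0'); K,D,e,r=cam(n); print(n,K[0,0],D,e,-r[:,2])
a=cv2.imread('pics/scene0.png');b=cv2.imread('pics/top0.png')
print(s['eef_pos'],s['tcp_rot'],ctrl.hold_point_z,s['time'])
for n,i in(('scene0b',a),('top0b',b)): cv2.imwrite(f'pics/{n}.png',cv2.resize(i,(800,600),interpolation=cv2.INTER_CUBIC))
E
```

```text
scene 436.20589280862305 [0.04329788 0.         0.         0.         0.        ] [-0.60030501 -0.0583698   0.82296399] [ 0.83963929 -0.04414823 -0.54134721]
top 402.61347052362197 [0.02732416 0.         0.         0.         0.        ] [ 0.30795113 -0.091105    1.21246783] [ 0.1649129  -0.00947386 -0.98626263]
[ 0.14783009 -0.65785693  0.19225931] [ 9.93906899e-01  1.10216666e-01  3.47076174e-05 -1.16703828e-03] 0.0187 0.05
```

View pics/scene0b.png

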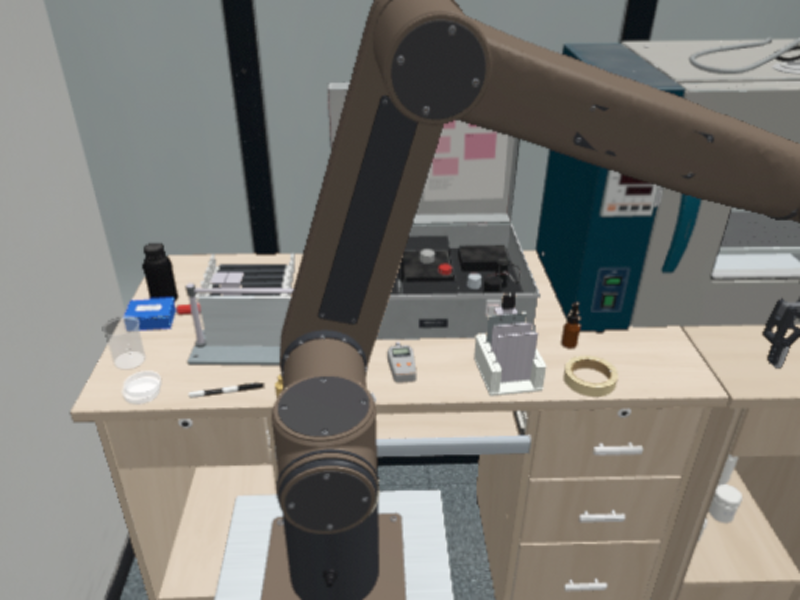

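View pics/top0b.png

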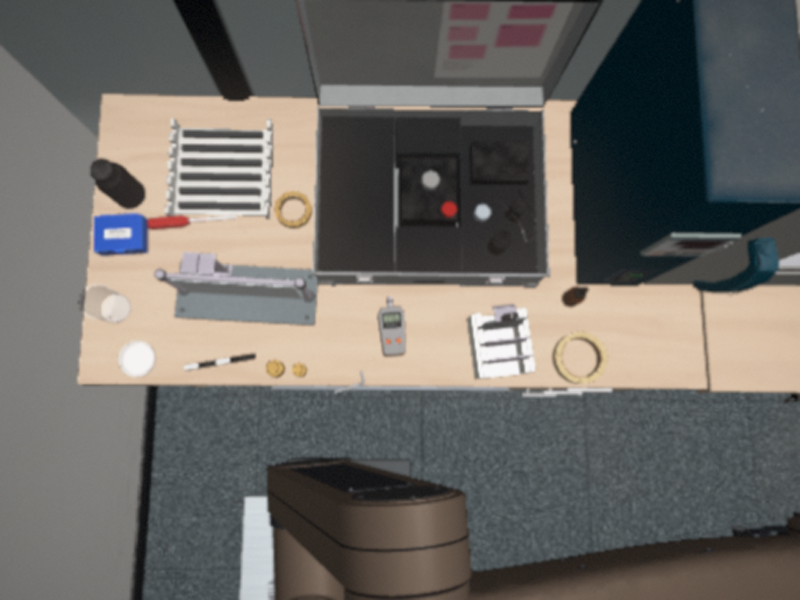

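The top view shows the stand at left (base about (245,293) of 800x600), the gauge at (393,327) and the rack at (503,342). The hanger and grip block are at the rack's rear slot, (506,313).

```bash
python3 - <<'E'
from h import *
C=cam('top'); f=lambda l,z: print(np.round(onplane(C,np.array(l)*.64-.18,z),3).tolist())
print('rack top corners');f([(470,313),(527,308),(535,372),(478,379)],.06)
print('gauge tip,front,back corners');f([(390,301)],.013);f([(381,308),(401,306),(405,353),(384,356)],.02)
print('grip');f([(506,313)],.162)
print('base');f([(318,267),(313,325),(174,319)],.012)
print('posts');f([(161,275),(300,284)],.152);print('keeper');f([(185,255),(213,254),(217,274),(183,274)],.157)
print('tape bottle w');f([(580,358)],.02);f([(575,297)],.1);f([(275,369)],.046);f([(299,370)],.036)
s=readout.get_state();c=cams.get_calibration('wrist');print(np.round(c['T_tool_cam'],3),c['fx'],R.from_quat(s['tcp_rot']).as_matrix().round(3))
E
```

```text
rack top corners
[[0.487, -0.256, 0.06], [0.497, -0.362, 0.06], [0.379, -0.373, 0.06], [0.365, -0.269, 0.06]]
gauge tip,front,back corners
[[0.516, -0.108, 0.013]]
[[0.501, -0.091, 0.02], [0.506, -0.129, 0.02], [0.415, -0.137, 0.02], [0.409, -0.097, 0.02]]
grip
[[0.471, -0.302, 0.162]]
base
[[0.583, 0.033, 0.012], [0.469, 0.04, 0.012], [0.478, 0.305, 0.012]]
posts
[[0.534, 0.286, 0.152], [0.521, 0.048, 0.152]]
keeper
[[0.568, 0.246, 0.157], [0.571, 0.198, 0.157], [0.536, 0.189, 0.157], [0.535, 0.247, 0.157]]
tape bottle w
[[0.408, -0.469, 0.02]]
[[0.511, -0.44, 0.1]]
[[0.382, 0.104, 0.046]]
[[0.381, 0.061, 0.036]]
[[ 0.     0.951  0.309  0.08 ]
 [ 1.    -0.     0.    -0.001]
 [ 0.     0.309 -0.951 -0.179]
 [ 0.     0.     0.     1.   ]] 331.3078492500094 [[ 0.976  0.219 -0.   ]
 [ 0.219 -0.976  0.002]
 [ 0.    -0.002 -1.   ]]
```

Emit:
step_arm --increments '[[[25,29,11],[0,0,-0.02]],[[25,29,11],[0,0,-0.02]],[[25,29,11],[0,0,-0.02]],[[25,29,11],[0,0,-0.02]],[[25,29,11],[0,0,-0.02]],[[25,29,11],[0,0,-0.02]],[[25,29,11],[0,0,0]],[[25,29,11],[0,0,0]]]' --fingers 1

```text
time: 0.77
eef_pos: [0.3486, -0.4247, 0.2816]
tcp_rot: [0.999, 0.05, -0.0, -0.0]
contact_force: [0.4, -1.0, -0.3]
opening: 0.997
finger_force: 0.0
```

Emit:
step_arm --increments '[[[25,29,11],[0,0,0]],[[25,29,11],[0,0,0]],[[25,29,11],[0,0,0]],[[25,29,11],[0,0,0]],[[0,0,0],[0,0,0]],[[0,0,0],[0,0,0]],[[0,0,0],[0,0,0]]]'

```text
time: 1.35
eef_pos: [0.4475, -0.3105, 0.3249]
tcp_rot: [0.999, 0.051, -0.001, -0.0]
contact_force: [-0.4, -0.6, -0.4]
opening: 1.002
finger_force: 0.0
```

```bash
python3 - <<'E'
from h import *
s,im=shot('wrist','w1'); print(s['time'],s['eef_pos'],np.abs(s['dq']).max(),R.from_quat(s['tcp_rot']).as_matrix().round(3).tolist(),s['contact_force'])
cv2.imwrite('pics/w1b.png',cv2.resize(im[:,:,::-1],(800,600),interpolation=cv2.INTER_CUBIC))
E
```

```text
1.35 [ 0.44754557 -0.31047365  0.32486619] 0.032244227626941284 [[0.995, 0.101, -0.001], [0.101, -0.995, 0.0], [-0.001, -0.001, -1.0]] [-0.44219854 -0.58487797 -0.35546762]
```

View pics/w1b.png

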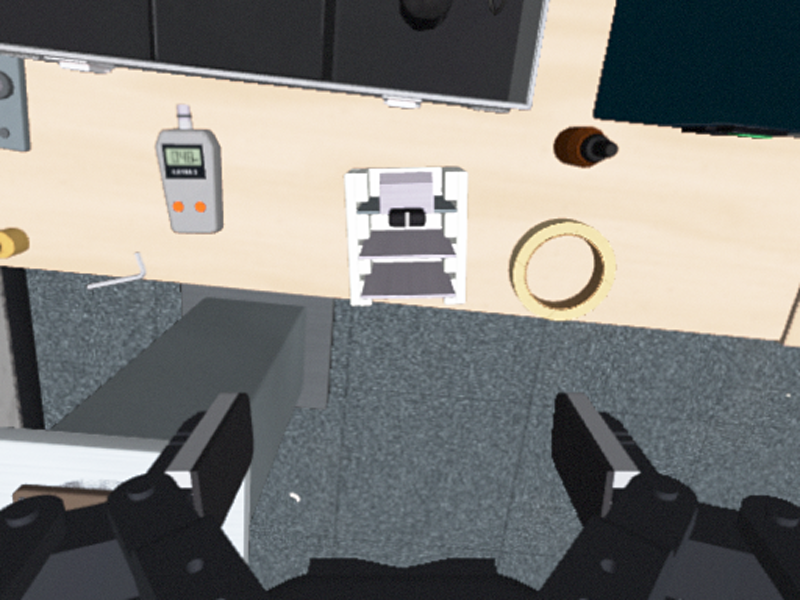

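The wrist view shows the grip block at (407,217) in rear slot, rack corners (346,172),(466,170),(465,303),(350,304), and the gauge at (190,170), tip (182,105).

```bash
cat > seg.py <<'E'
from h import *
def block(im,c,r=22,th=70):
    g=im.max(2); m=np.zeros(g.shape,np.uint8); x,y=map(int,c); m[y-r:y+r,x-r:x+r]=(g[y-r:y+r,x-r:x+r]<th)*255
    n,l,st,ce=cv2.connectedComponentsWithStats(m); return [(st[i].tolist(),ce[i].round(1).tolist()) for i in range(1,n) if st[i][4]>8]
E
python3 - <<'E'
from seg import *
im=cv2.imread('pics/w1.png')[:,:,::-1]; s=readout.get_state(); C=cam('wrist',s)
print(block(im,(260,139),18,50))
f=lambda l,z: print(np.round(onplane(C,np.array(l)*.64-.18,z),4).tolist())
f([(407,217)],.162);print('rack');f([(346,172),(466,170),(465,303),(350,304)],.06)
print('gauge');f([(182,104)],.013);f([(156,133),(215,130),(222,228),(170,233)],.024)
t=cv2.imread('pics/top0.png')[:,:,::-1]; print(block(t,(324,200),12,60))
print(np.round(tri((C,np.array((407,217))*.64-.18),(cam('top'),(323.5,200))),4))
E
```

```text
[([250, 134, 21, 10, 137], [259.6, 138.1])]
[[0.4712, -0.3109, 0.162]]
rack
[[0.4869, -0.2589, 0.06], [0.4985, -0.3583, 0.06], [0.3824, -0.3737, 0.06], [0.371, -0.2702, 0.06]]
gauge
[[0.5262, -0.1064, 0.013]]
[[0.4998, -0.0874, 0.024], [0.5078, -0.1387, 0.024], [0.4212, -0.1439, 0.024], [0.4115, -0.0958, 0.024]]
[]
[ 0.4716 -0.3076  0.1518]
```

Emit:
step_arm --increments '[[[4,0,-20],[0,0,0.01]],[[4,0,-20],[0,0,0]],[[4,0,-20],[0,0,0]],[[4,0,-20],[0,0,0]],[[4,0,-10],[0,0,0]],[[0,0,0],[0,0,0]],[[0,0,0],[0,0,0]]]'

```text
time: 1.98
eef_pos: [0.4672, -0.3112, 0.235]
tcp_rot: [0.999, 0.055, -0.001, -0.001]
contact_force: [-0.5, -0.8, -0.3]
opening: 1.001
finger_force: 0.0
```

```bash
python3 - <<'E'
from seg import *
s,im=shot('wrist','w2'); C=cam('wrist',s); p=proj(C,[.4712,-.3109,.162])[0]; print(s['eef_pos'],p)
b=block(im,p,30,50);print(b); 
for st,c in b: print(onplane(C,[c,(st[0],c[1]),(st[0]+st[2],c[1])],.162).round(4).tolist())
x,y=map(int,p);cv2.imwrite('pics/w2c.png',cv2.resize(im[max(0,y-75):y+75,x-100:x+100,::-1],(800,600),interpolation=cv2.INTER_CUBIC))
E
```

```text
[ 0.46715149 -0.31120764  0.23504521] [258.38304033 182.27268064]
[([243, 171, 31, 18, 436], [257.1, 179.0])]
[[0.4738, -0.3096, 0.162], [0.4726, -0.2985, 0.162], [0.4752, -0.3229, 0.162]]
```

View pics/w2c.png

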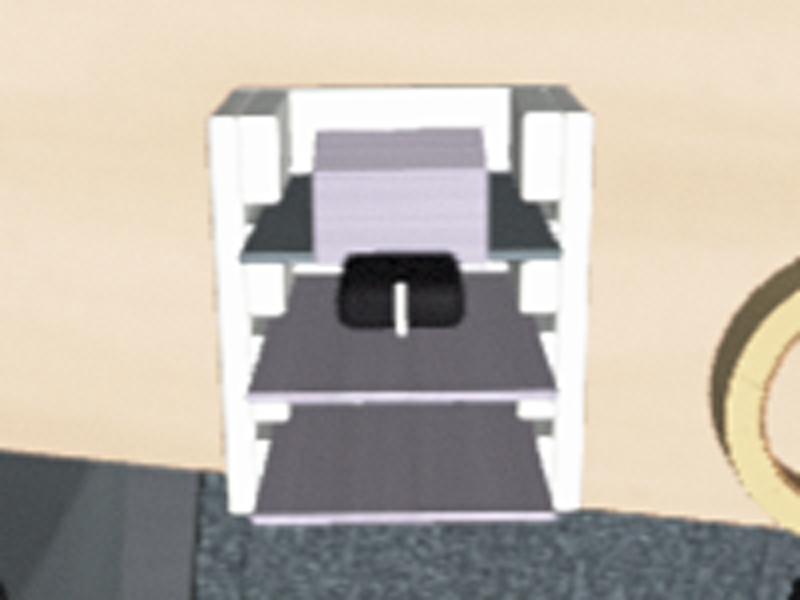

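The crop shows the grip block's top face centred near (401,308) with a white centre line. It stands behind the hook, square to the gripper. Descend and grasp.

Emit:
step_arm --increments '[[[2,0,-25],[0,0,0]],[[0,0,-25],[0,0,0]],[[0,0,-25],[0,0,0]],[[0,0,-15],[0,0,0]],[[0,0,-7],[0,0,0]],[[0,0,0],[0,0,0]],[[0,0,0],[0,0,0]]]'

```text
time: 2.62
eef_pos: [0.4705, -0.3114, 0.1403]
tcp_rot: [0.998, 0.055, 0.001, 0.001]
contact_force: [0.1, -0.2, -0.6]
opening: 0.999
finger_force: 0.0
```

Emit:
step_arm --increments '[[[0,0,0],[0,0,0]],[[0,0,0],[0,0,0]],[[0,0,0],[0,0,0]],[[0,0,0],[0,0,0]],[[0,0,0],[0,0,0]],[[0,0,0],[0,0,0]],[[0,0,0],[0,0,0]],[[0,0,0],[0,0,0]]]' --fingers -1 --grip_force 60

```text
time: 3.28
eef_pos: [0.4698, -0.3105, 0.1386]
tcp_rot: [0.998, 0.055, -0.0, -0.0]
contact_force: [-1.2, -0.7, 0.6]
opening: 0.001
finger_force: 0.0
```

```bash
python3 - <<'E'
from h import *
s,im=shot('wrist','w3'); print(s['eef_pos'],s['opening'],s['contact_force'])
s,im2=shot('top','t3'); 
a=cv2.resize(im[60:300,130:390],(520,480)); C=cam('top');p=proj(C,[.47,-.31,.15])[0].astype(int);b=cv2.resize(im2[p[1]-35:p[1]+70,p[0]-30:p[0]+31],(280,480),interpolation=cv2.INTER_CUBIC)
cv2.imwrite('pics/m3.png',np.hstack([a,b])[:,:,::-1])
E
```

```text
[ 0.46984086 -0.31052534  0.13855363] 0.001093428042126589 [-1.16920808 -0.7320984   0.56586311]
```

View pics/m3.png

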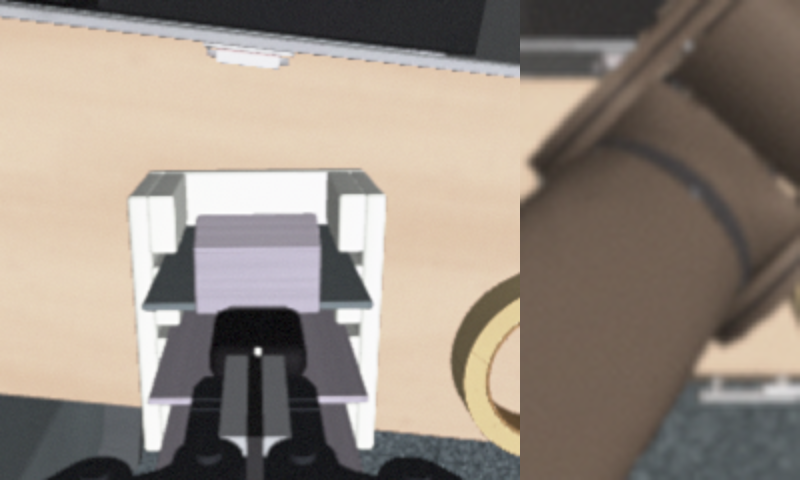

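The left half shows the shut fingers in front of or above the block, which still stands upright in its slot. The block top edge is at (258,308) in the crop. I'll triangulate it from the three wrist views.

```bash
python3 - <<'E'
from h import *
q1=dict(eef_pos=[.44754557,-.31047365,.32486619],tcp_rot=[.9987,.0507,-.0006,-.0003])
def st(pos,q): return dict(eef_pos=pos,tcp_rot=q)
C1=cam('wrist',st([.44755,-.31047,.32487],[.9987,.0507,-.0006,-.0003]))
C2=cam('wrist',st([.46715,-.31121,.23505],[.9985,.055,-.001,-.001]))
s=readout.get_state(); C3=cam('wrist',s); print(s['tcp_rot'])
e=[(C1,(260.3,134)),(C2,(258.2,170.3)),(C3,(259,214))]
print('edge',tri(*e),tri(*e[1:]),tri(*e[:2])); 
l=[(C2,(258.2,177.8)),(C3,(259,234))]; print('line end',tri(*l))
h=[(C2,(158+313/4,107+130/4)),(C3,(130+195/2,60+215/2))];g=[(C2,(158+485/4,107+128/4)),(C3,(130+319/2,60+214/2))]
print('hook back top corners',tri(*h),tri(*g))
r=[(C2,(158+209/4,107+117/4)),(C3,(130+130/2,60+196/2))];print('rack corner',tri(*r))
P=[[.4698,-.3105,.1386],[.470,-.3107,.162],[.475,-.3107,.162],[.475,-.3107,.15],[.465,-.3107,.162]]
for C in(C1,C2,C3): print(proj(C,P).round(1).tolist())
E
```

```text
[ 9.98465663e-01  5.53743141e-02 -4.14849536e-05 -5.14313221e-05]
edge [ 0.47102156 -0.31080615  0.12466528] [ 0.47144231 -0.3107358   0.12584396] [ 0.47073669 -0.31083887  0.12315092]
line end [ 0.4744438  -0.31027903  0.16076939]
hook back top corners [ 0.49272194 -0.28736245  0.10176389] [ 0.4982988  -0.32781805  0.1049741 ]
rack corner [ 0.48348924 -0.25605441  0.04650991]
[[260.0, 136.9], [260.4, 140.3], [260.9, 135.5], [260.8, 133.8], [259.9, 145.1]]
[[257.8, 175.9], [258.0, 183.6], [258.7, 177.6], [258.7, 173.6], [257.4, 189.6]]
[[258.4, 224.7], [259.0, 242.8], [260.0, 234.1], [259.9, 224.6], [257.9, 251.4]]
```

```bash
python3 - <<'E'
from h import *
s,im=shot('scene','s4');C=cam('scene')
P=[[.4698,-.3105,.1386],[.470,-.3107,.162],[.3764,-.270,.06],[.3824,-.3737,.06]]; p=proj(C,P);print(p.round(1).tolist())
x,y=p[0].astype(int);x0,y0=x-40,y-25;print(x0,y0)
cv2.imwrite('pics/s4c.png',cv2.resize(im[y0:y0+60,x0:x0+80,::-1],(800,600),interpolation=cv2.INTER_CUBIC))
E
```

```text
[[324.1, 194.5], [324.9, 187.7], [313.2, 235.7], [348.9, 233.7]]
284 169
```

View pics/s4c.png

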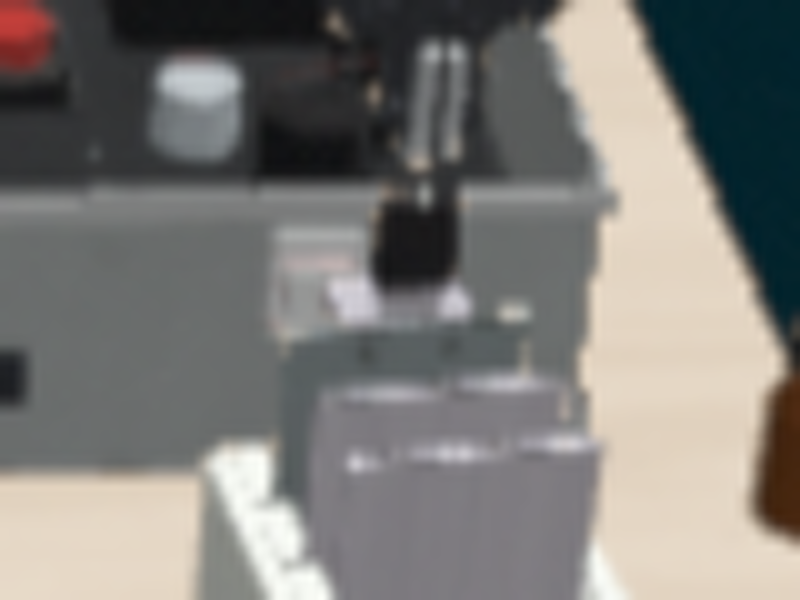

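Fingers are shut just above the block: tips at crop (435,165), block top at y≈190. That matches the block's predicted height (row 187.7), so the real fingertips are about 28 mm above the reported TCP. I'll open, go 28 mm lower and retry. The finger opening will show whether that's right.

Emit:
step_arm --increments '[[[0,0,0],[0,0,0]],[[0,0,0],[0,0,0]],[[0,0,0],[0,0,0]],[[0,0,0],[0,0,0]],[[0,0,0],[0,0,0]],[[0,0,-10],[0,0,0]],[[0,0,-10],[0,0,0]],[[0,0,-9],[0,0,0]]]' --fingers 1

```text
time: 4.1
eef_pos: [0.4694, -0.3102, 0.108]
tcp_rot: [0.998, 0.055, -0.0, -0.0]
contact_force: [-0.4, -0.2, -0.4]
opening: 1.001
finger_force: 0.0
```

Emit:
step_arm --increments '[[[0,0,0],[0,0,0]],[[0,0,0],[0,0,0]],[[0,0,0],[0,0,0]],[[0,0,0],[0,0,0]],[[0,0,0],[0,0,0]],[[0,0,0],[0,0,0]],[[0,0,0],[0,0,0]]]' --fingers -1 --grip_force 60

```text
time: 4.68
eef_pos: [0.4703, -0.3112, 0.1105]
tcp_rot: [0.998, 0.055, 0.001, 0.001]
contact_force: [-0.7, -1.0, 2.1]
opening: 0.279
finger_force: 59.1
```

```bash
python3 - <<'E'
from h import *
s,im=shot('wrist','w5');s2,im2=shot('scene','s5');print(s['eef_pos'],s['opening'],s['contact_force'],s['finger_force'],s['time'])
a=cv2.resize(im[100:300,160:360],(400,400));b=cv2.resize(im2[169:229,294:354],(400,400),interpolation=cv2.INTER_CUBIC)
cv2.imwrite('pics/m5.png',np.hstack([a,b])[:,:,::-1])
E
```

```text
[ 0.47033421 -0.31116007  0.11051737] 0.27891929970826523 [-0.71601836 -1.00265413  2.11695925] 59.14568603038788 4.6833
```

View pics/m5.png

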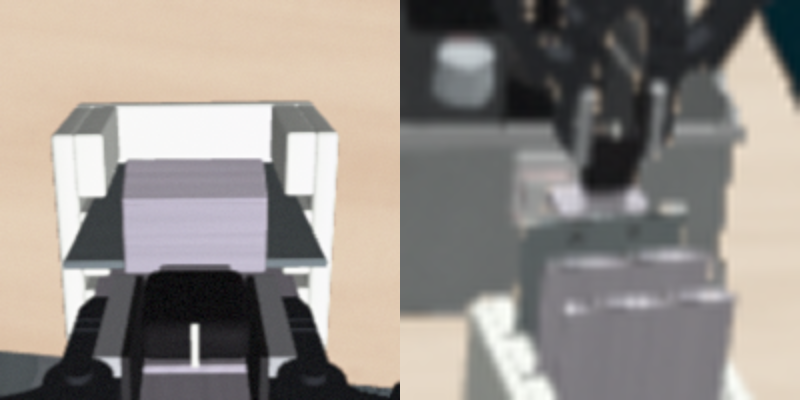

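The block is gripped well: opening 0.279, pads on both sides of it, tips above the hook. Now lift, and measure the stand.

Emit:
step_arm --increments '[[[0,0,3],[0,0,0]],[[0,0,9],[0,0,0]],[[0,0,12],[0,0,0]],[[0,0,15],[0,0,0]],[[0,0,15],[0,0,0]],[[0,0,15],[0,0,0]],[[0,0,15],[0,0,0]],[[0,0,8],[0,0,0]]]'

```text
time: 5.45
eef_pos: [0.4706, -0.3112, 0.2048]
tcp_rot: [0.998, 0.055, 0.001, 0.001]
contact_force: [0.1, -0.2, -1.5]
opening: 0.278
finger_force: 59.1
```

```bash
python3 - <<'E'
from h import *
s,t=shot('top','t6');s2,im=shot('scene','s6');print(s['eef_pos'],s['opening'],s['contact_force'])
print(proj(cam('top'),[[.53,.17,.15]]),proj(cam('scene'),[[.53,.17,.15]]))
a=cv2.resize(t[155:215,95:210],(800,417),interpolation=cv2.INTER_CUBIC);cv2.imwrite('pics/a.png',a[:,:,::-1])
p=proj(cam('scene'),[[.53,.17,.13]])[0].astype(int);x0,y0=p[0]-60,p[1]-35;print(x0,y0)
b=cv2.resize(im[y0:y0+75,x0:x0+130],(624,360),interpolation=cv2.INTER_CUBIC)
a=cv2.resize(t[155:205,95:210],(552,240),interpolation=cv2.INTER_CUBIC)
M=np.zeros((600,640,3),np.uint8);M[:240,:552]=a;M[240:600,:624]=b;cv2.imwrite('pics/m6.png',M[:,:,::-1])
E
```

```text
[ 0.47057614 -0.31117439  0.20475787] 0.27793307900536224 [ 0.09396175 -0.22446168 -1.48524677]
[[146.55095984 177.87512054]] [[161.1411985  183.14708901]]
101 153
```

View pics/m6.png

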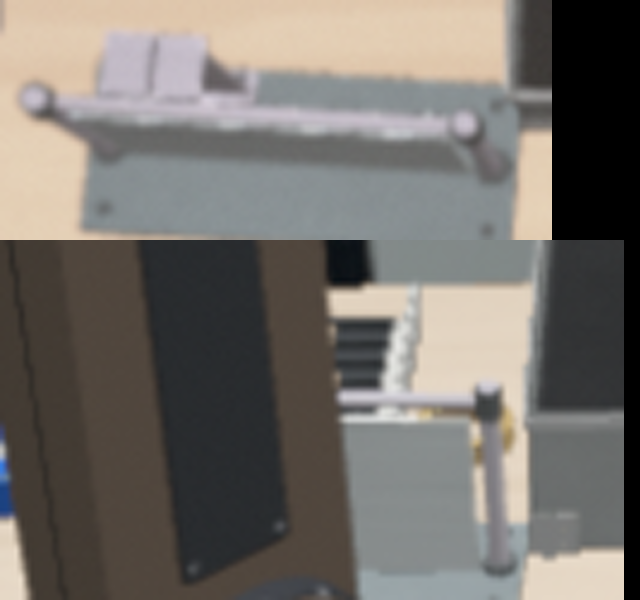

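The top half shows posts at (37,98) and (465,126), and the keeper with its mark's front end at (153,97). The lower half shows the right post top at (488,388).

```bash
python3 - <<'E'
from h import *
C=cam('top');S=cam('scene'); u=lambda x,y:(95+x/4.8-.4,155+y/4.8-.4)
L,Rr=onplane(C,[u(37,98),u(465,126)],.152); m=onplane(C,[u(153,97)],.157)[0]
print(L,Rr,np.linalg.norm(L-Rr),m); print('tri R post',tri((C,u(465,126)),(S,(101+488/4.8-.4,153+148/4.8-.4))))
y=(L-Rr)[:2];y/=np.linalg.norm(y);x=np.array([y[1],-y[0]]);o=(L+Rr)[:2]/2; yaw=np.arctan2(x[1],x[0]);print('o',o,'yaw',yaw)
print('mark local',(m[:2]-o)@x,(m[:2]-o)@y)
for n,a,b in(('hook',-.0105,-.05),('pre',-.07,-.05),('mark',-.0105,.055)): print(n,o+a*x+b*y)
E
```

```text
[0.53628061 0.28731375 0.152     ] [0.52253208 0.04933771 0.152     ] 0.23837285634772512 [0.5363849  0.22182798 0.157     ]
tri R post [0.52264661 0.048528   0.15139595]
o [0.52940634 0.16832573] yaw -0.057708600627605716
mark local 0.003881111946432594 0.05381568089581538
hook [0.51603999 0.11901457]
pre [0.45663904 0.12244633]
mark [0.52209603 0.22383978]
```

```bash
python3 - <<'E'
from h import *
C2=cam('wrist',dict(eef_pos=[.46715,-.31121,.23505],tcp_rot=[.9985,.055,-.001,-.001]))
u=lambda x,y:(158+x/4-.4,107+y/4-.4)
print('top edge ends',onplane(C2,[u(240,258),u(562,256)],.118).round(4).tolist())
print('hook back',onplane(C2,[u(314,132),u(484,130)],.121).round(4).tolist())
print('hook back lower edge',onplane(C2,[u(314,168),u(487,168)],.121).round(4).tolist())
print('bare tops',onplane(C2,[u(247,397),u(557,397),u(252,518),u(552,517)],.118).round(4).tolist())
print('rack corners',onplane(C2,[u(209,117),u(593,115),u(578,510),u(230,515)],.06).round(4).tolist())
C=cam('top');t=lambda x,y:((x+.5)*.64-.5,(y+.5)*.64-.5)
print('top cam rack',onplane(C,[t(470,313),t(527,308),t(535,372),t(478,379)],.06).mean(0))
E
```

```text
top edge ends [[0.4645, -0.2738, 0.118], [0.4732, -0.3475, 0.118]]
hook back [[0.4959, -0.2883, 0.121], [0.5005, -0.3256, 0.121]]
hook back lower edge [[0.4879, -0.289, 0.121], [0.4922, -0.3274, 0.121]]
bare tops [[0.4304, -0.2779, 0.118], [0.4386, -0.3515, 0.118], [0.3988, -0.2816, 0.118], [0.4073, -0.3549, 0.118]]
rack corners [[0.4862, -0.2572, 0.06], [0.498, -0.3589, 0.06], [0.383, -0.3725, 0.06], [0.3701, -0.2711, 0.06]]
top cam rack [ 0.43198465 -0.31500003  0.06      ]
```

Emit:
step_arm --increments '[[[-2,20,0],[0,0,-0.01]],[[-2,36,0],[0,0,-0.015]],[[-2,36,0],[0,0,-0.015]],[[-2,36,0],[0,0,-0.015]],[[-2,36,0],[0,0,-0.015]],[[-2,36,0],[0,0,-0.015]],[[-2,36,0],[0,0,-0.015]],[[-2,36,0],[0,0,-0.015]]]'

```text
time: 6.22
eef_pos: [0.4527, -0.0368, 0.2005]
tcp_rot: [1.0, -0.003, -0.001, -0.0]
contact_force: [0.3, 0.9, -2.2]
opening: 0.285
finger_force: 59.2
```

Emit:
step_arm --increments '[[[-2,36,0],[0,0,-0.015]],[[-1,36,0],[0,0,-0.015]],[[0,36,0],[0,0,-0.012]],[[0,30,0],[0,0,-0.012]],[[0,20,0],[0,0,0]],[[0,0,0],[0,0,0]],[[0,0,0],[0,0,0]]]'

```text
time: 6.8
eef_pos: [0.45, 0.1201, 0.2006]
tcp_rot: [1.0, -0.028, -0.001, 0.0]
contact_force: [-0.3, -0.3, -1.5]
opening: 0.287
finger_force: 59.4
```

```bash
python3 - <<'E'
from h import *
s,im=shot('wrist','w7');s2,t=shot('top','t7');M=R.from_quat(s['tcp_rot']).as_matrix();print(s['eef_pos'],s['opening'],s['contact_force'],M.round(4).tolist())
C=cam('wrist',s)
print(proj(C,[[.5225,.0489,.152],[.5364,.2218,.157],[.529,.168,.145],[.4705,.119,.216],[.4990,.119,.216]]))
a=cv2.resize(im,(640,480));cv2.imwrite('pics/w7b.png',a[:,:,::-1])
E
```

```text
[0.45001587 0.12006667 0.20063167] 0.28675812730297723 [-0.25713103 -0.32222118 -1.52026251] [[0.9985, -0.0555, -0.0019], [-0.0555, -0.9985, -0.0006], [-0.0019, 0.0007, -1.0]]
[[360.91083188  86.95626906]
 [ 90.54477128  79.66325099]
 [180.96742114  87.07154632]
 [258.76650578 200.60046713]
 [255.68713145 146.93689647]]
```

View pics/w7b.png

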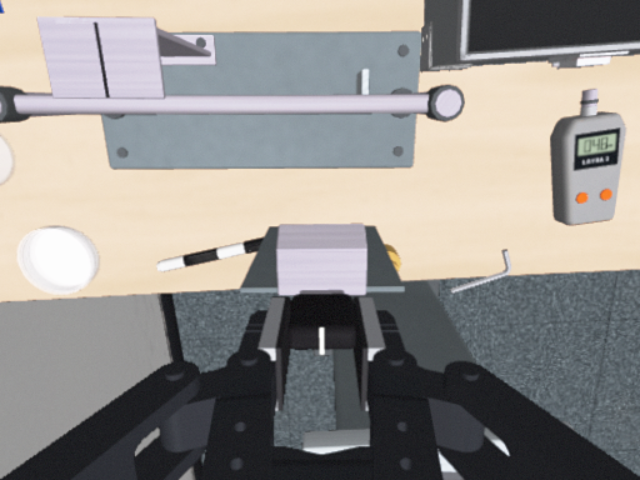

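The view shows the panel hanging square in the grip, hook (278..366, 225..293). The right post is at (445,103), the mark's front end at (105,97), and the left post at (8,105).

```bash
python3 - <<'E'
from h import *
s=readout.get_state(); s['eef_pos']=[.45001587,.12006667,.20063167]; C=cam('wrist',s); T=cam('top')
u=lambda x,y:((x+.5)*.8-.5,(y+.5)*.8-.5)
P=onplane(C,[u(447,103)],.152)[0];m=onplane(C,[u(105,97)],.157)[0];hk=onplane(C,[u(278,225),u(366,225)],.211)
print('post',P,'mark',m,'hook back',hk)
y=np.array([.0577,.9983]);x=np.array([.9983,-.0577]);print('mark-post local',(m-P)[:2]@x,(m-P)[:2]@y)
for a,b in((447,104),(300,103),(200,103.5)): print('rail',onplane(C,[u(a,b)],.140)[0])
print('o from post',P[:2]+.12*y,'from mark',m[:2]-.055*y-.003*x)
E
```

```text
post [0.52536393 0.0510187  0.152     ] mark [0.5382092  0.22545219 0.157     ] hook back [[0.4814603  0.13766272 0.211     ]
 [0.47927307 0.1003828  0.211     ]]
mark-post local 0.0027586206370992486 0.17487812281715648
rail [0.52460479 0.04754709 0.14      ]
rail [0.52996727 0.12810708 0.14      ]
rail [0.53278597 0.18289898 0.14      ]
o from post [0.53228793 0.1708147 ] from mark [0.5320408  0.17071879]
```

Emit:
step_arm --increments '[[[14,-1,0],[0,0,0]],[[20,-1,0],[0,0,0]],[[18,-1,0],[0,0,0]],[[10,-1,0],[0,0,0]],[[5,0,0],[0,0,0]],[[0,0,-10],[0,0,0]],[[0,0,-15],[0,0,0]],[[0,0,-13],[0,0,0]]]'

```text
time: 7.57
eef_pos: [0.5169, 0.1151, 0.1622]
tcp_rot: [1.0, -0.029, -0.001, 0.0]
contact_force: [0.0, 0.8, -2.1]
opening: 0.283
finger_force: 59.4
```

Emit:
step_arm --increments '[[[0,0,0],[0,0,0]],[[0,0,0],[0,0,0]],[[0,0,-3],[0,0,0]],[[0,0,-3],[0,0,0]],[[0,0,-3],[0,0,0]],[[0,0,-3],[0,0,0]],[[0,0,0],[0,0,0]]]'

```text
time: 8.15
eef_pos: [0.5175, 0.1154, 0.1511]
tcp_rot: [1.0, -0.029, -0.0, 0.0]
contact_force: [0.1, 1.1, -1.9]
opening: 0.279
finger_force: 59.4
```

```bash
python3 - <<'E'
from h import *
s,im=shot('wrist','w8');print(s['time'],s['eef_pos'],s['opening'],s['contact_force'],s['wrist_torque'])
cv2.imwrite('pics/w8b.png',cv2.resize(im,(640,480))[:,:,::-1])
E
```

```text
8.15 [0.51750267 0.11540711 0.15105778] 0.27872429921653197 [ 0.05364334  1.09297003 -1.93107946] [ 0.03455751 -0.01123916  0.00673786]
```

Emit:
step_arm --increments '[[[0,0,-3],[0,0,0]],[[0,0,-3],[0,0,0]],[[0,0,0],[0,0,0]]]'

```text
time: 8.45
eef_pos: [0.5174, 0.1154, 0.1448]
tcp_rot: [1.0, -0.029, -0.001, 0.0]
contact_force: [0.6, 0.2, -1.9]
opening: 0.28
finger_force: 59.4
```

Emit:
step_arm --increments '[[[0,0,-2],[0,0,0]],[[0,0,-2],[0,0,0]],[[0,0,-1],[0,0,0]],[[0,0,0],[0,0,0]]]'

```text
time: 8.78
eef_pos: [0.5176, 0.1154, 0.1402]
tcp_rot: [1.0, -0.029, -0.0, 0.0]
contact_force: [0.2, -1.0, -2.4]
opening: 0.284
finger_force: 59.4
```

Emit:
step_arm --increments '[[[0,0,-1],[0,0,0]],[[0,0,-1],[0,0,0]],[[0,0,0],[0,0,0]]]'

```text
time: 9.03
eef_pos: [0.5177, 0.1154, 0.1384]
tcp_rot: [1.0, -0.029, -0.0, 0.0]
contact_force: [0.2, 0.4, -1.6]
opening: 0.286
finger_force: 59.4
```

Emit:
step_arm --increments '[[[0,0,-1],[0,0,0]],[[0,0,0],[0,0,0]]]'

```text
time: 9.2
eef_pos: [0.518, 0.1154, 0.1378]
tcp_rot: [1.0, -0.029, 0.0, -0.0]
contact_force: [0.1, -0.3, -1.4]
opening: 0.285
finger_force: 59.5
```

Emit:
step_arm --increments '[[[0,0,-1],[0,0,0]],[[0,0,0],[0,0,0]]]'

```text
time: 9.37
eef_pos: [0.5182, 0.1154, 0.1378]
tcp_rot: [1.0, -0.029, 0.0, 0.0]
contact_force: [-2.8, -0.6, 3.7]
opening: 0.283
finger_force: 60.0
```

Emit:
step_arm --increments '[[[0,0,-1],[0,0,0]],[[0,0,0],[0,0,0]]]'

```text
time: 9.53
eef_pos: [0.5184, 0.1154, 0.1378]
tcp_rot: [1.0, -0.029, 0.0, 0.0]
contact_force: [-3.7, -1.1, 8.1]
opening: 0.28
finger_force: 60.5
```

Emit:
step_arm --increments '[[[0,0,2],[0,0,0]],[[0,0,0],[0,0,0]],[[0.6,10,0],[0,0,0]],[[0.6,10,0],[0,0,0]],[[0.6,10,0],[0,0,0]],[[0.6,10,0],[0,0,0]]]'

```text
time: 10.03
eef_pos: [0.5205, 0.1564, 0.1377]
tcp_rot: [1.0, -0.029, 0.0, 0.0]
contact_force: [-0.2, -1.5, 0.9]
opening: 0.282
finger_force: 59.7
```

Emit:
step_arm --increments '[[[0.6,10,0],[0,0,0]],[[0.6,10,0],[0,0,0]],[[0.6,10,0],[0,0,0]],[[0.6,10,0],[0,0,0]],[[0,0,0],[0,0,0]]]'

```text
time: 10.45
eef_pos: [0.5227, 0.198, 0.1377]
tcp_rot: [1.0, -0.028, 0.0, -0.001]
contact_force: [0.0, 2.1, 1.1]
opening: 0.282
finger_force: 59.7
```

Emit:
step_arm --increments '[[[0.6,10,0],[0,0,0]],[[0.6,10,0],[0,0,0]],[[0.3,6,0],[0,0,0]],[[0,3,0],[0,0,0]],[[0,0,0],[0,0,0]],[[0,0,0],[0,0,0]]]'

```text
time: 10.95
eef_pos: [0.5242, 0.2254, 0.1377]
tcp_rot: [1.0, -0.029, 0.0, -0.001]
contact_force: [-0.5, 2.1, 0.6]
opening: 0.282
finger_force: 59.7
```

```bash
python3 - <<'E'
from h import *
s,im=shot('wrist','w9');M=R.from_quat(s['tcp_rot']).as_matrix();print(s['time'],s['eef_pos'],s['opening'],s['contact_force'],M[:2,0])
C=cam('wrist',s);print(proj(C,[[.538,.2255,.157],[.5225,.224,.19]]))
cv2.imwrite('pics/w9b.png',cv2.resize(im[60:330,76:436],(800,600),interpolation=cv2.INTER_CUBIC)[:,:,::-1])
E
```

```text
10.95 [0.52424766 0.22543657 0.13767611] 0.28178620511003466 [-0.47459582  2.14421868  0.62908866] [ 0.99829474 -0.05837386]
[[257.14681532 215.36387207]
 [262.474243   276.58095885]]
```

```bash
python3 - <<'E'
from h import *
g=cv2.cvtColor(cv2.imread('pics/w9.png'),cv2.COLOR_BGR2GRAY).astype(int)
for r in range(100,300,8): print(r,g[r,212:308:3].tolist())
E
```

```text
100 [104, 99, 103, 102, 107, 104, 106, 105, 110, 109, 109, 108, 109, 107, 108, 111, 113, 113, 117, 119, 116, 116, 119, 119, 122, 122, 122, 124, 123, 122, 123, 124]
108 [137, 137, 138, 140, 139, 139, 136, 192, 199, 166, 96, 99, 201, 199, 201, 197, 198, 200, 200, 128, 98, 97, 200, 199, 149, 135, 135, 138, 139, 138, 138, 135]
116 [136, 137, 135, 137, 140, 138, 136, 183, 198, 197, 195, 200, 199, 199, 200, 203, 200, 200, 199, 201, 197, 201, 201, 201, 141, 135, 138, 135, 137, 138, 136, 138]
124 [133, 135, 138, 136, 136, 138, 139, 98, 99, 96, 100, 104, 99, 101, 100, 100, 99, 100, 101, 100, 103, 101, 101, 96, 122, 135, 137, 136, 138, 138, 136, 137]
132 [136, 135, 135, 135, 134, 109, 103, 102, 105, 101, 100, 102, 98, 100, 103, 103, 102, 101, 102, 103, 100, 100, 103, 101, 102, 98, 137, 139, 137, 137, 138, 136]
140 [138, 137, 137, 108, 104, 104, 103, 102, 102, 100, 102, 100, 103, 103, 102, 105, 102, 100, 101, 97, 103, 103, 105, 103, 103, 101, 100, 104, 140, 137, 138, 136]
148 [195, 195, 197, 202, 203, 205, 205, 202, 201, 197, 196, 200, 205, 203, 205, 204, 196, 204, 198, 200, 200, 199, 202, 203,
[... 2081 characters left out ...]
, 28]
260 [98, 97, 98, 100, 37, 25, 23, 9, 20, 15, 21, 21, 25, 25, 20, 22, 21, 29, 16, 19, 25, 19, 22, 20, 13, 19, 38, 100, 96, 99, 100, 39]
268 [96, 98, 99, 88, 20, 26, 26, 29, 33, 35, 38, 34, 38, 35, 60, 253, 47, 41, 40, 42, 41, 40, 42, 39, 26, 16, 17, 82, 96, 96, 98, 84]
276 [97, 101, 100, 34, 24, 25, 16, 34, 39, 39, 38, 35, 35, 36, 47, 253, 47, 32, 34, 33, 32, 32, 31, 30, 25, 22, 21, 26, 97, 93, 97, 95]
284 [19, 81, 222, 76, 48, 28, 26, 136, 79, 19, 19, 20, 44, 48, 48, 86, 51, 48, 49, 240, 238, 239, 237, 233, 28, 20, 47, 73, 213, 82, 26, 26]
292 [31, 22, 24, 56, 52, 25, 143, 237, 241, 38, 91, 144, 181, 203, 202, 205, 203, 201, 203, 201, 201, 201, 200, 201, 96, 14, 54, 58, 22, 25, 28, 25]
```

The mark is at column 257.5, the block's centre line at 257 and the hook's centre at 258, so it is centred within 1 mm. Release and retreat up.

Emit:
step_arm --increments '[[[0,0,0],[0,0,0]],[[0,0,0],[0,0,0]],[[0,0,0],[0,0,0]],[[0,0,0],[0,0,0]],[[0,0,0],[0,0,0]],[[0,0,0],[0,0,0]],[[0,0,0],[0,0,0]],[[0,0,0],[0,0,0]]]' --fingers 1

```text
time: 11.67
eef_pos: [0.5241, 0.2244, 0.1376]
tcp_rot: [1.0, -0.029, -0.0, -0.0]
contact_force: [0.4, -0.8, 0.5]
opening: 1.0
finger_force: 0.0
```

Emit:
step_arm --increments '[[[0,0,5],[0,0,0]],[[0,0,15],[0,0,0]],[[0,0,20],[0,0,0]],[[0,0,20],[0,0,0]],[[0,0,20],[0,0,0]],[[0,0,0],[0,0,0]],[[0,0,0],[0,0,0]],[[0,0,0],[0,0,0]]]'

```text
time: 12.33
eef_pos: [0.5237, 0.2243, 0.2168]
tcp_rot: [1.0, -0.029, -0.001, 0.0]
contact_force: [0.4, -0.7, -0.7]
opening: 0.997
finger_force: 0.0
```

```bash
python3 - <<'E'
from h import *
s,im=shot('wrist','w10');print(s['time'],s['eef_pos'],s['opening'],s['contact_force'],R.from_quat(s['tcp_rot']).as_matrix().round(4).tolist())
g=cv2.cvtColor(im,cv2.COLOR_RGB2GRAY).astype(int);C=cam('wrist',s)
p=proj(C,[[.538,.2255,.157],[.522,.2255,.189],[.524,.2255,.145]]);print(p)
for r in range(60,260,7): 
  row=g[r,195:320]; d=np.where(row<75)[0]; w=np.where(row>235)[0]; print(r,(d[0]+195,d[-1]+195,len(d)) if len(d) else '',(w[0]+195,w[-1]+195,len(w)) if len(w) else '',row[::8].tolist())
E
```

```text
12.3333 [0.5236508  0.22429805 0.21675755] 0.997442135939026 [ 0.35662644 -0.7186425  -0.65890653] [[0.9983, -0.0582, -0.0012], [-0.0582, -0.9983, -0.0003], [-0.0012, 0.0003, -1.0]]
[[255.56882128 174.14145664]
 [256.81211581 209.82600958]
 [256.67394491 187.11773297]]
60   [196, 195, 197, 197, 196, 196, 196, 197, 197, 197, 200, 201, 202, 203, 202, 205]
67   [197, 194, 195, 197, 197, 196, 195, 197, 200, 202, 205, 204, 202, 201, 202, 202]
74   [199, 199, 200, 200, 199, 201, 201, 202, 204, 204, 202, 204, 203, 202, 203, 203]
81   [203, 201, 203, 205, 200, 202, 204, 202, 201, 203, 202, 203, 203, 203, 200, 198]
88   [201, 199, 199, 201, 199, 199, 202, 201, 200, 198, 199, 200, 197, 196, 195, 195]
95   [183, 185, 152, 156, 153, 131, 130, 134, 139, 113, 115, 122, 123, 105, 110, 114]
102   [131, 132, 130, 133, 134, 126, 94, 192, 191, 90, 191, 132, 133, 133, 131, 130]
109   [106, 119, 132, 133, 131, 123, 192, 191, 170, 171, 192, 132, 134, 133, 132, 131]
116   [131, 129, 130, 130, 134, 106, 97, 95, 96, 99, 95, 132, 132, 132, 135, 132]
123   [132, 136, 131, 131, 130, 98, 98, 96, 96, 97, 97, 129,
[... 1537 characters left out ...]
, 201, 31, 30, 25, 26, 198, 201, 199, 201, 200, 202]
221   [201, 200, 200, 201, 202, 200, 202, 201, 203, 201, 202, 202, 202, 201, 202, 202]
228   [204, 205, 202, 205, 205, 204, 202, 204, 205, 204, 205, 207, 205, 206, 205, 207]
235 (np.int64(300), np.int64(319), 20)  [205, 206, 207, 205, 207, 207, 207, 206, 204, 203, 203, 203, 204, 84, 14, 36]
242 (np.int64(285), np.int64(307), 23)  [205, 204, 204, 206, 202, 204, 201, 202, 201, 134, 190, 195, 22, 44, 73, 196]
249 (np.int64(239), np.int64(263), 25) (np.int64(266), np.int64(266), 1) [203, 202, 202, 199, 198, 141, 22, 53, 50, 235, 193, 195, 202, 199, 200, 202]
256   [203, 199, 200, 214, 232, 231, 166, 196, 195, 194, 195, 194, 192, 197, 198, 197]
```

The panel hangs on the mark: mark and block line are both at column 256. Now go over the gauge.

Emit:
step_arm --increments '[[[-6,-25,5],[0,0,0.015]],[[-8,-38,0],[0,0,0.015]],[[-9,-38,0],[0,0,0.015]],[[-9,-38,-2],[0,0,0.015]],[[-9,-38,-2],[0,0,0.015]],[[-9,-38,-2],[0,0,0.015]],[[-9,-38,-3],[0,0,0.015]],[[-9,-38,-3],[0,0,0.015]]]'

```text
time: 13.05
eef_pos: [0.4546, -0.0678, 0.209]
tcp_rot: [1.0, 0.031, -0.001, -0.0]
contact_force: [0.7, 0.7, 1.2]
opening: 1.001
finger_force: 0.0
```

Emit:
step_arm --increments '[[[-8,-30,-3],[0,0,0.013]],[[-4,-18,-3],[0,0,0]],[[0,0,0],[0,0,0]],[[0,0,0],[0,0,0]],[[0,0,0],[0,0,0]]]'

```text
time: 13.47
eef_pos: [0.4439, -0.1138, 0.2038]
tcp_rot: [0.999, 0.037, -0.001, -0.001]
contact_force: [-0.1, 0.3, -1.1]
opening: 1.002
finger_force: 0.0
```

```bash
python3 - <<'E'
from h import *
s,im=shot('wrist','w11');print(s['time'],s['eef_pos'],R.from_quat(s['tcp_rot']).as_matrix().round(4).tolist())
C=cam('wrist',s);hsv=cv2.cvtColor(im,cv2.COLOR_RGB2HSV)
p=proj(C,[[.46,-.115,.025],[.526,-.108,.013]]);print(p)
g=((hsv[...,1]<45)&(hsv[...,2]>80)).astype(np.uint8)*255
x,y=p[0].astype(int);m=np.zeros_like(g);m[max(0,y-100):y+80,max(0,x-60):x+60]=g[max(0,y-100):y+80,max(0,x-60):x+60]
n,l,st,ce=cv2.connectedComponentsWithStats(m)
for i in range(1,n):
  if st[i][4]>60: print(st[i],ce[i])
o=((hsv[...,0]<18)&(hsv[...,1]>170)&(hsv[...,2]>180)).astype(np.uint8)
n,l,st2,ce2=cv2.connectedComponentsWithStats(o)
for i in range(1,n):
  if st2[i][4]>15: print('orange',st2[i],ce2[i],onplane(C,[ce2[i]],.027))
v=im[max(0,y-100):y+90,x-90:x+90]; print(max(0,y-100),x-90)
cv2.imwrite('pics/w11b.png',cv2.resize(v,(568,600),interpolation=cv2.INTER_CUBIC)[:,:,::-1])
E
```

```text
13.4667 [ 0.44386978 -0.11378432  0.2037703 ] [[0.9972, 0.0748, -0.0014], [0.0748, -0.9972, 0.0013], [-0.0013, -0.0014, -1.0]]
[[260.29127009 143.62555248]
 [258.46545709  79.13347502]]
[200  43 120  13 942] [254.48089172  47.72505308]
[ 233   78   51  106 2822] [257.85471297 138.54500354]
[291 102  19  13  69] [299.72463768 108.72463768]
[243 115  29  15 410] [257.04878049 122.1195122 ]
[289 116  16  10  65] [295.66153846 120.69230769]
[200 198  11  24 142] [205.73943662 210.1056338 ]
orange [246 159   7   8  44] [248.88636364 162.79545455] [[ 0.43826164 -0.10409247  0.027     ]]
orange [264 159   7   8  44] [267.  162.5] [[ 0.44009108 -0.12394257  0.027     ]]
43 170
```

View pics/w11b.png

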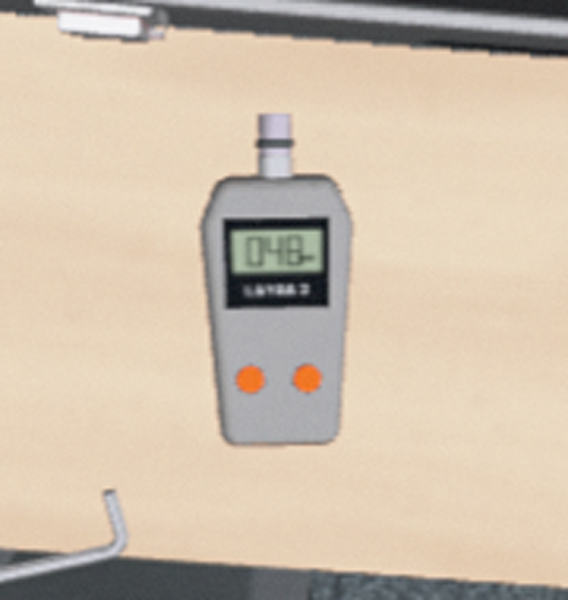

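Gauge seen along the image axis: tip (275,115), rear (281,443), buttons level, yaw about 0.09. Grip point is 3–4 mm ahead of the TCP.

Emit:
step_arm --increments '[[[2,0,-20],[0,0,0.015]],[[2,0,-28],[0,0,0]],[[0,0,-28],[0,0,0]],[[0,0,-28],[0,0,0]],[[0,0,-28],[0,0,0]],[[0,0,-25],[0,0,0]],[[0,0,-18],[0,0,0]],[[0,0,-8],[0,0,0]]]'

```text
time: 14.18
eef_pos: [0.4464, -0.1122, 0.0187]
tcp_rot: [0.999, 0.046, -0.002, -0.001]
contact_force: [0.1, 0.6, -0.8]
opening: 0.997
finger_force: 0.0
```

Emit:
step_arm --increments '[[[0,0,-7],[0,0,0]],[[0,0,-7],[0,0,0]],[[0,0,-6],[0,0,0]],[[0,0,-6],[0,0,0]],[[0,0,0],[0,0,0]],[[0,0,0],[0,0,0]]]'

```text
time: 14.68
eef_pos: [0.4483, -0.1147, -0.0042]
tcp_rot: [0.999, 0.045, 0.0, 0.0]
contact_force: [0.2, -0.5, -0.8]
opening: 1.0
finger_force: 0.0
```

```bash
python3 - <<'E'
from h import *
s,im=shot('wrist','w12');print(s['time'],s['eef_pos'],s['contact_force'])
C=cam('wrist',s);hsv=cv2.cvtColor(im,cv2.COLOR_RGB2HSV)
o=((hsv[...,0]<18)&(hsv[...,1]>170)&(hsv[...,2]>180)).astype(np.uint8)
n,l,st2,ce2=cv2.connectedComponentsWithStats(o)
for i in range(1,n):
  if st2[i][4]>15: print('orange',st2[i],ce2[i],onplane(C,[ce2[i]],.027))
E
```

```text
14.6833 [ 0.44834295 -0.11467579 -0.0042107 ] [ 0.18377182 -0.52070578 -0.82589893]
orange [228 258  18  16 214] [236.53271028 265.15420561] [[ 0.43895444 -0.10422488  0.027     ]]
orange [267 258  18  15 210] [275.61428571 265.13809524] [[ 0.44073594 -0.1239381   0.027     ]]
```

Emit:
step_arm --increments '[[[0,0,-4],[0,0,0]],[[0,0,-4],[0,0,0]],[[0,0,0],[0,0,0]]]'

```text
time: 14.98
eef_pos: [0.4476, -0.1144, -0.013]
tcp_rot: [0.999, 0.045, -0.0, -0.0]
contact_force: [-0.5, 0.5, -0.3]
opening: 1.0
finger_force: 0.0
```

Emit:
step_arm --increments '[[[0,0,-3],[0,0,0]],[[0,0,-2],[0,0,0]],[[0,0,0],[0,0,0]]]'

```text
time: 15.23
eef_pos: [0.4478, -0.1144, -0.0179]
tcp_rot: [0.999, 0.045, -0.0, -0.0]
contact_force: [0.1, 0.4, -0.5]
opening: 0.999
finger_force: 0.0
```

Emit:
step_arm --increments '[[[0,0,-3],[0,0,0]],[[0,0,-2],[0,0,0]],[[0,0,0],[0,0,0]]]'

```text
time: 15.48
eef_pos: [0.4478, -0.1144, -0.0229]
tcp_rot: [0.999, 0.045, -0.0, -0.0]
contact_force: [0.4, 0.8, 0.7]
opening: 0.999
finger_force: 0.0
```

Emit:
step_arm --increments '[[[0,0,-4],[0,0,0]],[[0,0,0],[0,0,0]]]'

```text
time: 15.65
eef_pos: [0.4477, -0.1144, -0.027]
tcp_rot: [0.999, 0.045, -0.0, -0.0]
contact_force: [-0.9, 0.4, -0.1]
opening: 0.997
finger_force: 0.0
```

Emit:
step_arm --increments '[[[0,0,0],[0,0,0]],[[0,0,0],[0,0,0]],[[0,0,0],[0,0,0]],[[0,0,0],[0,0,0]],[[0,0,0],[0,0,0]],[[0,0,0],[0,0,0]],[[0,0,0],[0,0,0]]]' --fingers -1 --grip_force 70

```text
time: 16.23
eef_pos: [0.4487, -0.1147, -0.0255]
tcp_rot: [0.999, 0.045, 0.0, -0.0]
contact_force: [-2.1, -0.4, 5.0]
opening: 0.518
finger_force: 70.8
```

```bash
cat > tip.py <<'E'
from h import *
def buttons(im,C,z):
    hsv=cv2.cvtColor(im,cv2.COLOR_RGB2HSV);o=((hsv[...,0]<18)&(hsv[...,1]>170)&(hsv[...,2]>180)).astype(np.uint8)
    n,l,st,ce=cv2.connectedComponentsWithStats(o); r=[(st[i].tolist(),ce[i].round(1).tolist(),onplane(C,[ce[i]],z)[0].round(4).tolist()) for i in range(1,n) if st[i][4]>30]
    return r
E
python3 - <<'E'
from tip import *
s,im=shot('wrist','w13');print(s['time'],s['eef_pos'],s['opening'],s['contact_force'],R.from_quat(s['tcp_rot']).as_rotvec().round(4))
for b in buttons(im,cam('wrist',s),.027): print(b)
C=cam('wrist',s);g=cv2.cvtColor(im,cv2.COLOR_RGB2GRAY).astype(int);p=proj(C,[[.526,-.107,.013]])[0];print(p)
x,y=p.astype(int)
for r in range(y-16,y+30,3): print(r,g[r,x-24:x+25:2].tolist())
E
```

```text
16.2333 [ 0.44866464 -0.11469007 -0.0255425 ] 0.5175070045141876 [-2.08687204 -0.38112062  5.0471816 ] [-3.1384e+00 -1.4100e-01 -9.0000e-04]
([226, 281, 20, 18, 283], [235.4, 289.9], [0.4396, -0.105, 0.027])
([270, 281, 20, 18, 279], [279.9, 289.8], [0.4414, -0.1247, 0.027])
[257.38964825  87.33750267]
71 [184, 185, 184, 185, 186, 184, 185, 184, 185, 184, 183, 185, 184, 184, 184, 184, 187, 185, 182, 184, 184, 186, 181, 187, 184]
74 [186, 184, 186, 185, 187, 183, 185, 186, 183, 185, 186, 184, 189, 186, 184, 185, 186, 185, 186, 184, 186, 186, 184, 186, 185]
77 [187, 187, 188, 187, 187, 186, 188, 186, 185, 187, 186, 187, 187, 187, 186, 185, 189, 184, 186, 185, 187, 187, 186, 184, 187]
80 [186, 189, 188, 188, 188, 188, 189, 187, 189, 187, 187, 189, 190, 186, 188, 186, 186, 188, 189, 189, 189, 189, 184, 187, 186]
83 [189, 189, 190, 190, 189, 190, 188, 187, 188, 185, 188, 185, 187, 186, 184, 185, 186, 187, 190, 189, 188, 187, 187, 188, 187]
86 [191, 190, 189, 190, 189, 150, 90, 109, 131, 149, 154, 166, 173, 173, 172, 174, 169, 166, 153, 189, 192, 188, 188, 189, 189]
89 [189, 188, 188, 190,
[... 534 characters left out ...]
37, 150, 161, 169, 174, 172, 174, 176, 172, 166, 147, 189, 190, 191, 189, 190, 188]
104 [188, 187, 190, 189, 187, 152, 96, 117, 137, 152, 162, 170, 171, 173, 176, 174, 170, 166, 144, 185, 192, 189, 190, 190, 192]
107 [190, 189, 190, 189, 140, 45, 59, 63, 69, 73, 76, 77, 79, 81, 81, 80, 83, 81, 80, 73, 171, 188, 188, 188, 185]
110 [187, 187, 187, 189, 144, 41, 57, 67, 75, 78, 80, 85, 88, 87, 86, 84, 84, 80, 78, 71, 185, 188, 187, 188, 189]
113 [188, 188, 188, 187, 189, 162, 96, 97, 113, 100, 110, 118, 119, 110, 109, 123, 136, 159, 141, 187, 188, 188, 186, 189, 185]
116 [188, 188, 186, 187, 187, 164, 100, 121, 142, 158, 167, 169, 171, 174, 171, 174, 174, 162, 143, 187, 186, 188, 189, 189, 189]
```

Gauge gripped (opening 0.518, sleeve straight in the tool frame). Lift and carry high, over to in front of the panel.

Emit:
step_arm --increments '[[[0,0,4],[0,0,0]],[[0,0,10],[0,0,0]],[[0,0,18],[0,0,0]],[[0,0,25],[0,0,0]],[[0,0,28],[0,0,0]],[[0,0,28],[0,0,0]],[[0,0,28],[0,0,0]],[[0,0,28],[0,0,0]]]'

```text
time: 16.95
eef_pos: [0.4475, -0.1143, 0.1441]
tcp_rot: [0.999, 0.045, -0.0, -0.0]
contact_force: [1.1, -0.1, -1.1]
opening: 0.52
finger_force: 71.0
```

Emit:
step_arm --increments '[[[-1,15,16],[0,0,-0.014]],[[-1,30,5],[0,0,-0.017]],[[-3,38,0],[0,0,-0.017]],[[-3,38,0],[0,0,-0.017]],[[-3,38,0],[0,0,-0.017]],[[-4,38,0],[0,0,-0.017]],[[-4,38,0],[0,0,-0.017]],[[-4,38,0],[0,0,-0.017]]]'

```text
time: 17.62
eef_pos: [0.4241, 0.1601, 0.1639]
tcp_rot: [1.0, -0.022, 0.0, 0.0]
contact_force: [1.1, 0.2, -1.7]
opening: 0.51
finger_force: 71.0
```

Emit:
step_arm --increments '[[[-4,34,0],[0,0,-0.015]],[[-3,25,0],[0,0,0]],[[-2,13,0],[0,0,0]],[[0,0,0],[0,0,0]],[[0,0,0],[0,0,0]],[[0,0,0],[0,0,0]]]'

```text
time: 18.12
eef_pos: [0.4159, 0.2298, 0.1635]
tcp_rot: [1.0, -0.029, -0.0, 0.0]
contact_force: [0.2, -0.8, -1.7]
opening: 0.512
finger_force: 71.1
```

```bash
python3 - <<'E'
from tip import *
s,im=shot('wrist','w14');M=R.from_quat(s['tcp_rot']).as_matrix();print(s['time'],s['eef_pos'],s['opening'],s['contact_force'],M.round(4).tolist())
for b in buttons(im,cam('wrist',s),s['eef_pos'][2]+.0525): print(b)
C=cam('wrist',s);g=cv2.cvtColor(im,cv2.COLOR_RGB2GRAY).astype(int)
T=np.array(s['eef_pos']);print('tip pred',proj(C,T+.079*M[:,0]+[0,0,.0385]))
for r in (80,83,86,89,92,98,104): print(r,g[r,233:282:2].tolist())
S=[.5225,.2255]
print('block pred',proj(C,[[.522,.2255,.189],[.5225,.2249,.189],[.538,.2255,.157]]))
E
```

```text
18.1167 [0.4159035  0.22978256 0.16352299] 0.51247139653732 [ 0.16405463 -0.83723142 -1.65147214] [[0.9983, -0.0583, -0.0004], [-0.0583, -0.9983, -0.0006], [-0.0003, 0.0007, -1.0]]
([225, 281, 21, 18, 300], [235.1, 289.3], [0.4086, 0.241, 0.216])
([270, 281, 20, 18, 294], [279.5, 289.4], [0.4074, 0.2213, 0.216])
tip pred [[259.5152597   83.72252784]]
80 [149, 148, 150, 152, 151, 151, 148, 150, 152, 151, 150, 153, 154, 151, 152, 149, 150, 148, 150, 151, 154, 155, 153, 153, 154]
83 [151, 153, 154, 151, 154, 154, 149, 150, 151, 150, 151, 151, 150, 151, 149, 150, 148, 149, 152, 155, 151, 151, 153, 155, 150]
86 [151, 154, 152, 152, 153, 130, 111, 139, 163, 184, 190, 203, 209, 212, 210, 212, 209, 204, 174, 151, 154, 153, 150, 151, 149]
89 [150, 154, 153, 149, 154, 130, 119, 139, 165, 183, 193, 202, 212, 211, 211, 212, 210, 204, 182, 152, 152, 150, 151, 154, 153]
92 [152, 153, 151, 152, 152, 133, 117, 140, 163, 181, 193, 206, 210, 209, 209, 213, 209, 205, 179, 151, 155, 150, 152, 154, 154]
98 [135, 136, 135, 133, 134, 116, 118, 141, 169, 186, 194, 205, 209, 210, 212, 212, 209, 204, 173, 126, 125, 126, 125, 124, 124]
104 [221, 220, 220, 221, 220, 179, 117, 142, 168, 188, 200, 209, 212, 210, 209, 212, 208, 203, 179, 221, 224, 223, 224, 223, 223]
block pred [[254.8136121   14.30357322]
 [256.1884379   12.84881143]
 [253.19980234  -9.80319759]]
```

```bash
python3 - <<'E'
from h import *
g=cv2.cvtColor(cv2.imread('pics/w14.png'),cv2.COLOR_BGR2GRAY).astype(int)
for r in range(0,40,3):
  d=np.where(g[r,200:310]<70)[0]+200; print(r,(d.min(),d.max(),len(d)) if len(d) else '',g[r,245:266].tolist())
E
```

```text
0  [206, 208, 208, 207, 210, 210, 210, 210, 206, 207, 207, 209, 209, 207, 209, 212, 209, 207, 210, 208, 210]
3  [210, 208, 207, 209, 208, 207, 208, 207, 210, 210, 208, 210, 210, 209, 207, 211, 211, 209, 206, 210, 210]
6  [202, 203, 203, 203, 204, 202, 219, 250, 255, 255, 250, 218, 203, 204, 203, 203, 204, 203, 205, 204, 205]
9 (np.int64(227), np.int64(280), 48) [33, 32, 33, 34, 30, 28, 83, 235, 255, 255, 239, 104, 35, 33, 34, 32, 30, 32, 33, 32, 31]
12 (np.int64(225), np.int64(282), 52) [42, 46, 38, 42, 44, 35, 84, 236, 255, 255, 237, 106, 43, 41, 45, 45, 43, 41, 45, 44, 43]
15 (np.int64(225), np.int64(283), 53) [48, 47, 45, 50, 46, 42, 85, 236, 255, 255, 239, 110, 45, 47, 48, 46, 50, 49, 53, 44, 48]
18 (np.int64(225), np.int64(283), 53) [45, 46, 48, 48, 44, 39, 85, 236, 255, 255, 238, 109, 49, 46, 45, 46, 44, 42, 47, 43, 46]
21 (np.int64(225), np.int64(283), 53) [41, 42, 39, 44, 44, 34, 82, 235, 255, 255, 240, 106, 42, 39, 45, 43, 43, 45, 47, 43, 46]
24 (np.int64(225), np.int64(283), 53) [34, 40, 38, 36, 38, 33, 83, 236, 255, 255, 239, 107, 43, 37, 41, 43, 37, 37, 40, 45, 38]
27 (np.int64(226), np.int64(282), 51) [33, 35, 34, 36, 33, 32, 82, 235, 255, 255, 239, 104, 37, 30, 35, 34, 35, 37, 37, 34, 37]
30 (np.int64(227), np.int64(280), 48) [27, 25, 28, 30, 31, 18, 79, 235, 255, 255, 245, 139, 42, 19, 26, 29, 28, 27, 28, 24, 25]
33 (np.int64(227), np.int64(309), 75) [16, 13, 22, 22, 6, 13, 39, 123, 168, 165, 130, 59, 14, 16, 11, 23, 16, 24, 9, 20, 21]
36 (np.int64(200), np.int64(309), 102) [17, 18, 19, 7, 9, 20, 14, 17, 18, 12, 5, 19, 17, 15, 21, 11, 8, 17, 12, 16, 19]
39 (np.int64(201), np.int64(307), 107) [53, 53, 52, 54, 58, 53, 53, 57, 57, 58, 56, 60, 64, 61, 64, 59, 58, 57, 53, 55, 53]
```

The tip is at column 256.8 and the panel's centre line at 253.6, so the tip must shift about 1.4 mm to +y. Now lower to ring height.

Emit:
step_arm --increments '[[[0,1.4,-15],[0,0,0]],[[0,0,-22],[0,0,0]],[[0,0,-25],[0,0,0]],[[0,0,-22],[0,0,0]],[[0,0,-12],[0,0,0]],[[0,0,-6],[0,0,0]],[[0,0,0],[0,0,0]],[[0,0,0],[0,0,0]]]'

```text
time: 18.83
eef_pos: [0.4168, 0.2313, 0.0622]
tcp_rot: [1.0, -0.03, 0.0, -0.0]
contact_force: [-0.2, 0.1, -1.6]
opening: 0.515
finger_force: 71.2
```

Emit:
step_arm --increments '[[[5,-0.3,0],[0,0,0]],[[5,-0.3,0],[0,0,0]],[[4,-0.2,0],[0,0,0]],[[2,0,0],[0,0,0]],[[0,0,0],[0,0,0]],[[0,0,0],[0,0,0]]]'

```text
time: 19.33
eef_pos: [0.4323, 0.231, 0.0618]
tcp_rot: [1.0, -0.029, 0.0, -0.0]
contact_force: [-0.4, -0.1, -1.3]
opening: 0.515
finger_force: 71.1
```

```bash
python3 - <<'E'
from h import *
s,im=shot('wrist','w15');M=R.from_quat(s['tcp_rot']).as_matrix();print(s['time'],s['eef_pos'],s['contact_force'],M[:,0].round(4))
C=cam('wrist',s);print(proj(C,[[.5215,.2249,.145],[.5185,.2255,.1]]))
g=cv2.cvtColor(im,cv2.COLOR_RGB2GRAY).astype(int)
for r in range(30,96,4): print(r,g[r,215:300:3].tolist())
E
```

```text
19.3333 [0.43234679 0.23103939 0.06175722] [-0.38144564 -0.13346741 -1.31798562] [ 0.9983 -0.0582  0.    ]
[[264.25538627  43.36169143]
 [260.7783843   64.22904712]]
30 [38, 34, 40, 36, 39, 35, 42, 38, 41, 37, 40, 39, 41, 39, 100, 251, 250, 254, 42, 38, 39, 38, 44, 41, 43, 39, 39, 38, 41]
34 [35, 41, 34, 36, 39, 37, 36, 38, 34, 39, 35, 40, 34, 36, 95, 251, 250, 254, 37, 39, 40, 36, 35, 36, 38, 39, 41, 40, 40]
38 [29, 33, 29, 33, 36, 34, 36, 36, 33, 36, 34, 38, 34, 35, 97, 251, 250, 253, 36, 31, 33, 33, 35, 38, 40, 38, 37, 38, 38]
42 [26, 30, 34, 22, 27, 34, 34, 35, 33, 33, 33, 29, 32, 33, 94, 251, 250, 253, 35, 35, 33, 30, 31, 33, 32, 34, 30, 35, 33]
46 [29, 28, 28, 31, 28, 34, 31, 29, 27, 28, 29, 26, 29, 25, 93, 251, 251, 253, 31, 28, 27, 27, 31, 30, 28, 29, 28, 27, 23]
50 [17, 25, 25, 28, 23, 27, 18, 26, 19, 25, 23, 27, 24, 21, 90, 251, 250, 254, 14, 25, 21, 23, 23, 22, 16, 22, 25, 23, 20]
54 [18, 14, 18, 19, 18, 19, 19, 9, 11, 22, 25, 17, 13, 17, 88, 251, 250, 254, 14, 18, 21, 10, 19, 17, 16, 19, 14, 17, 10]
58 [34, 23, 26, 26, 28, 27, 29, 24, 24, 26, 21, 29, 23, 36, 34, 47, 46, 4
[... 687 characters left out ...]
141, 142, 141, 143, 143, 143, 143, 142, 142, 144, 140, 146, 145, 141, 143, 140, 140, 145, 141, 144, 143]
82 [138, 140, 143, 141, 138, 141, 141, 139, 141, 139, 140, 142, 142, 144, 144, 145, 144, 144, 145, 142, 146, 145, 143, 141, 143, 141, 143, 144, 143]
86 [139, 144, 143, 143, 139, 142, 140, 141, 138, 141, 103, 141, 172, 185, 199, 201, 201, 198, 165, 145, 143, 141, 145, 141, 143, 141, 141, 141, 141]
90 [143, 143, 142, 142, 141, 139, 141, 143, 141, 142, 112, 145, 173, 186, 198, 198, 201, 195, 167, 143, 144, 143, 147, 144, 144, 142, 143, 143, 143]
94 [145, 146, 145, 141, 141, 139, 142, 140, 142, 141, 109, 146, 173, 185, 198, 198, 200, 197, 166, 141, 143, 144, 146, 144, 145, 145, 143, 145, 144]
```

Emit:
step_arm --increments '[[[3,-0.8,0],[0,0,0]],[[2,-0.2,0],[0,0,0]],[[0,0,0],[0,0,0]],[[0,0,0],[0,0,0]]]'

```text
time: 19.72
eef_pos: [0.4373, 0.23, 0.0616]
tcp_rot: [1.0, -0.029, -0.0, -0.0]
contact_force: [0.4, -0.5, -2.7]
opening: 0.508
finger_force: 71.1
```

Emit:
step_arm --increments '[[[1,0,0],[0,0,0]],[[1,-0.1,0],[0,0,0]],[[0,0,0],[0,0,0]],[[0,0,0],[0,0,0]]]'

```text
time: 20.05
eef_pos: [0.4392, 0.2299, 0.0616]
tcp_rot: [1.0, -0.029, -0.0, -0.0]
contact_force: [-0.5, -1.0, -1.2]
opening: 0.514
finger_force: 71.1
```

Emit:
step_arm --increments '[[[1,0,0],[0,0,0]],[[1,-0.1,0],[0,0,0]],[[0,0,0],[0,0,0]],[[0,0,0],[0,0,0]]]'

```text
time: 20.38
eef_pos: [0.4412, 0.2298, 0.0616]
tcp_rot: [1.0, -0.029, 0.0, -0.0]
contact_force: [-0.2, 0.7, -1.7]
opening: 0.509
finger_force: 71.1
```

Emit:
step_arm --increments '[[[1,0,0],[0,0,0]],[[1,-0.1,0],[0,0,0]],[[0,0,0],[0,0,0]],[[0,0,0],[0,0,0]]]'

```text
time: 20.72
eef_pos: [0.4432, 0.2297, 0.0616]
tcp_rot: [1.0, -0.029, -0.0, -0.0]
contact_force: [-0.1, -0.3, -2.4]
opening: 0.513
finger_force: 71.1
```

Emit:
step_arm --increments '[[[1,0,0],[0,0,0]],[[1,-0.1,0],[0,0,0]],[[0,0,0],[0,0,0]],[[0,0,0],[0,0,0]]]'

```text
time: 21.05
eef_pos: [0.4447, 0.2296, 0.0614]
tcp_rot: [1.0, -0.029, -0.001, 0.0]
contact_force: [-0.8, 0.8, -1.4]
opening: 0.51
finger_force: 71.2
```

```bash
cat > st.py <<'E'
from h import *
s,im=shot('wrist','z');F=[]
for i in range(6): F.append(readout.get_state()['contact_force'].copy() if hasattr(readout.get_state()['contact_force'],'copy') else readout.get_state()['contact_force']); cams.read_camera('scene')
print(s['time'],s['eef_pos'],np.mean(F,0).round(2))
g=cv2.cvtColor(im,cv2.COLOR_RGB2GRAY).astype(int)
print('sleeve col 254 rows 70..120',g[70:120,256].tolist()); print('blk',g[34,230:300:2].tolist())
E
python3 st.py
```

```text
21.05 [0.44471301 0.22963183 0.06141459] [-1.57  0.11 -1.59]
sleeve col 254 rows 70..120 [192, 116, 230, 255, 255, 254, 254, 254, 254, 254, 254, 254, 254, 254, 254, 254, 254, 254, 254, 254, 254, 254, 254, 254, 254, 254, 254, 254, 254, 254, 254, 254, 254, 254, 254, 254, 254, 254, 254, 254, 254, 254, 254, 254, 254, 254, 254, 254, 254, 254]
blk [221, 219, 218, 218, 221, 220, 218, 220, 220, 220, 222, 220, 220, 221, 221, 222, 220, 220, 222, 222, 221, 220, 222, 222, 222, 223, 221, 223, 221, 221, 220, 222, 221, 221, 222]
```

Emit:
step_arm --increments '[[[1,0,0],[0,0,0]],[[1,-0.1,0],[0,0,0]],[[0,0,0],[0,0,0]],[[0,0,0],[0,0,0]]]'

```text
time: 21.73
eef_pos: [0.4468, 0.2295, 0.0614]
tcp_rot: [1.0, -0.029, -0.001, 0.0]
contact_force: [-3.7, 0.1, -1.3]
opening: 0.513
finger_force: 71.3
```

```bash
sed -i '/print(.sleeve/d' st.py; python3 st.py
```

```text
21.7333 [0.44679503 0.22950216 0.06144049] [-2.4   0.6  -1.69]
```

Emit:
step_arm --increments '[[[1,0,0],[0,0,0]],[[1,-0.1,0],[0,0,0]],[[0,0,0],[0,0,0]],[[0,0,0],[0,0,0]]]'

```text
time: 22.42
eef_pos: [0.4492, 0.2294, 0.0616]
tcp_rot: [1.0, -0.029, -0.0, 0.0]
contact_force: [-4.2, 0.8, -2.7]
opening: 0.512
finger_force: 71.3
```

```bash
python3 st.py
```

```text
22.4167 [0.4491737  0.22938284 0.06160564] [-3.29  0.09 -1.67]
```

Emit:
step_arm --increments '[[[0.7,0,0],[0,0,0]],[[0,0,0],[0,0,0]],[[0,0,0],[0,0,0]],[[0,0,0],[0,0,0]]]'

```text
time: 23.1
eef_pos: [0.4499, 0.2294, 0.0616]
tcp_rot: [1.0, -0.029, -0.0, 0.0]
contact_force: [-3.5, 0.4, -0.8]
opening: 0.514
finger_force: 71.3
```

```bash
python3 st.py; python3 - <<'E'
from tip import *
s=readout.get_state();im=cv2.imread('pics/z.png')[:,:,::-1].copy();C=cam('wrist',s)
for b in buttons(im,C,.114): print(b)
M=R.from_quat(s['tcp_rot']).as_matrix();print(M.round(4).tolist())
w=((im.min(2)>235)).astype(np.uint8);n,l,st,ce=cv2.connectedComponentsWithStats(w)
for i in range(1,n):
  if st[i][4]>60: print('white',st[i],ce[i].round(1))
T=cams.read_camera('scene'); c=cam('scene');S=[.5245,.2255,.1]; print('spot scene px',proj(c,[S,[.5245,.2255,.175],[.45,.229,.11]]).round(1).tolist())
g=cv2.cvtColor(im,cv2.COLOR_RGB2GRAY).astype(int)
for r in (95,105,115,120,125,130,135,140,145): print(r,g[r,225:300:3].tolist())
E
```

```text
23.1 [0.44986154 0.22937559 0.06162182] [-3.34 -0.35 -1.58]
([225, 281, 21, 18, 297], [235.2, 289.4], [0.4424, 0.2405, 0.114])
([270, 281, 20, 18, 294], [279.5, 289.4], [0.4412, 0.2208, 0.114])
[[0.9983, -0.0582, 0.0], [-0.0582, -0.9983, -0.0], [0.0, 0.0, -1.0]]
white [253  72  10  69 637] [257.9 105.3]
white [  0 111  24  51 767] [  9.4 138.2]
white [  30  230   92   76 5125] [ 75.5 265.8]
spot scene px [[144.1, 198.5], [140.8, 177.1], [137.9, 209.8]]
95 [50, 51, 48, 47, 49, 52, 53, 51, 49, 74, 255, 254, 255, 52, 52, 57, 52, 53, 55, 52, 57, 58, 59, 54, 58]
105 [44, 46, 46, 44, 43, 43, 40, 40, 44, 70, 255, 254, 255, 55, 42, 44, 44, 45, 46, 47, 51, 47, 51, 50, 49]
115 [44, 44, 39, 46, 39, 42, 44, 45, 39, 55, 255, 254, 255, 53, 44, 41, 42, 43, 42, 39, 37, 43, 40, 45, 40]
120 [42, 40, 43, 37, 41, 43, 42, 41, 42, 54, 255, 254, 255, 51, 44, 40, 45, 43, 43, 42, 42, 42, 38, 41, 39]
125 [40, 32, 36, 38, 34, 39, 40, 36, 38, 49, 255, 254, 255, 47, 39, 37, 34, 32, 39, 41, 36, 40, 42, 39, 38]
130 [34, 33, 36, 33, 30, 32, 32, 35, 35, 45, 255, 254, 255, 46, 29, 34, 35, 31, 38, 29, 28, 28, 34, 33, 29]
135 [17, 18, 20, 25, 24, 23, 24, 26, 32, 36, 255, 254, 255, 49, 37, 22, 22, 25, 29, 29, 29, 27, 29, 27, 28]
140 [135, 134, 135, 136, 135, 136, 137, 135, 136, 137, 255, 255, 255, 140, 137, 138, 139, 138, 137, 140, 139, 138, 140, 140, 136]
145 [177, 177, 180, 178, 179, 179, 182, 180, 181, 179, 178, 180, 181, 182, 178, 180, 179, 181, 179, 180, 179, 179, 180, 181, 182]
```

```bash
python3 -c "
from plant import sign_off
print(sign_off())"
```

```text
the job is handed in; nothing more can be done
None
```

The job is handed in: the panel hangs released on the rail, within about 1 mm of the mark by the wrist camera. The gauge is held square with its tip at the ring's computed centre; the ring itself was out of view. The push is about 3.3 N, so the sleeve is in roughly 3 to 5 mm. The reply gave no pass/fail result.

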